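# Set up the folding drawing stand

## Robot

A 6-joint arm with a two-finger parallel gripper is mounted at the origin on a cart in front of the work surface, level with it; the furniture and walls round the work are solid. World frame = base frame: x ahead of the robot, y to its left, z up, the work surface at z = 0. Lengths are in m, angles in rad, forces in N, time in s.
With the tool pointing down it reaches from about 0.375 to 0.9 m from the base axis. Payload 3.1 kg.
Tool frame: the origin (TCP) lies between the finger pads; the fingertips stand 25 mm ahead of it and the grasp point (between the pads) lies 6 mm ahead of it; z points along the fingers, y is the line along which they close (so a half turn about z gives the same grasp; the last joint's range is limited). The gripper opens to 85 mm and grips with 20 to 120 N. Pads are 22 mm wide; open, the fingers measure 114 mm over their backs; the gripper's body (76 mm by 85 mm) begins 54 mm behind the grasp point. The pads swing forward as they close: fully open they stand 13 mm farther back than shut.
Start: joints at [-1.373, 0.527, 1.433, -0, 1.181, -0.178], TCP at [0.23, -0.581, 0.256] pointing down, gripper open.
Joint ranges: [-3.08, 3.08], [-0.75, 2.2], [0.22, 2.44], [-1.43, 4.57], [0, 2.65], [-2.85, 2.85]. Speed limits (rad/s): [2.79, 2.79, 3.14, 3.14, 3.14, 3.14].

## Interface

Orientations are given as [roll, pitch, yaw] about the fixed x, y, z axes, in that order (R = Rz(yaw) Ry(pitch) Rx(roll)).
In Python, from plant import arm gives the robot as it stands. The module is installed in compiled form; this text tells all that it offers.
- The arm moves only by the tool arm_command, never from a script. Its argument "steps" is a list of rows, each a list of 6 numbers: the shift along the tool's x, y, z in units of 30 mm (1.0 is 30 mm), then the turn, a rotation vector about the tool's x, y, z in units of 5 degrees (1.0 is 5 degrees). In form: [[x, y, z, ax, ay, az], ...]. A call has 1 to 8 rows; each row is the pose to reach, as a shift and turn from the pose commanded when the call began, along the tool's axes at that moment; what a row does not reach only later rows make up. A row lasts 1/12 s, in which the tool goes at most 41.7 mm and 7.16 degrees, less where a joint would pass 70% of its speed; a pose out of reach is approached as far as the arm can. A call with a gripper value outside its range is refused whole. "fingers" is the closure, from 0 (fully open) to 1 (shut), set as the call begins (left out, the last holds). The fingers move at their own pace and stop on an object; "force" is the grip in N (left out, the last holds). Time passes only in rows, so rows that repeat a pose let the fingers close. It gives the time, the measured TCP pose, the force, the opening and the grip force at its end, in the units of the state.
- arm.read_state(): the state, without advancing time (a new reading comes with each control period).
- arm.capture(name): name is "scene" or "top"; returns a dict with "img" (480x640x3 uint8, red, green, blue), "mtx" (3x3 intrinsics, pixels), "dist" ([k1, k2, p1, p2, k3] as OpenCV has them; the pictures are not rectified), "view" (4x4, takes a point from world to camera coordinates). Camera axes: x right, y down, z forward; pixel columns grow to the right and rows downward; lengths in m; the calibration is good to about 2 mm. A picture is of the moment at which its call begins. There is no depth.
- arm.hand_in(): hands the job in; it is judged then, once.
Trained networks look in the newest picture that a camera, given by its name, has taken for a name from the list of things; names that differ only in an ending like _2 or _b are one class to them, and where a whole thing is asked for, a point or a joint stands for the part that bears it (a point fixed in the world has none). Each returns a list of dicts, best first, with "conf" (0 to 1); they miss things now and then, are a little off and sometimes report something else, mostly with a low value. They report only what shows in the picture. A call takes as long as a camera call. They do not tell look-alikes from the thing itself.
- arm.regions_of(label, camera): "region" (480x640 bool, what is visible of it) and "xy" ([column, row] in pixels, amid what is visible of it).
The state is a dict: "t": time; "q": joint angles; "joint_vel": joint speeds; "tau": joint torques, N m; "ee_pos": TCP position; "ee_rot": TCP orientation; "wrist_force": force on the tool from outside, world axes, zero at the start; "moment": the same for the moment, N m; "opening": finger opening in m; "gripper_force": force on a finger pad.
Only numpy, scipy, OpenCV 4.12 (cv2) and the standard library are available. Lean on these libraries where they do the work, as an engineer would, in place of code of your own. Each camera call takes 0.05 s, during which the arm holds its last target. There are 200 camera calls.

## Task

Set up the folding drawing stand on the workbench so that a drawing can be put on it. First take the tape measure off the folded panel and set it down upright on the bench, without dropping it; then lift the panel by its bar until the side brace snaps over centre and the panel stays up by itself when you let go. Leave the white tub, the pliers and the roll of masking tape where they are.

Things in the scene. Friction and masses are not known exactly. Their poses are not given: they have to be found in the camera images.
- stand: Folding drawing stand; dark steel base plate (165 x 150 x 10 mm) screwed to the bench, fixed. Origin on the bench top; base spans x -110 to +55, y -75 to +75 mm. +x points from the panel hinge to the lifting bar of the folded panel, +y to the side with the brace. Folded, a plywood panel lies level over the base: x -76 to +65, y -75 to +75 mm, upper face 32 mm above the bench.
- stand_hinge (a point): Middle of the panel's hinge axis, 27 mm above the bench, at (-85, 0, 27) mm in the stand's frame; the axis runs along the stand's y. A 24 mm tall aluminium ledge strip stands on the panel 12 mm from this axis.
- stand_grip (a point): Middle of the lifting bar at the panel's free end, with a freely turning black sleeve 14 mm round and 92 mm long, along the stand's y, 192 mm from the hinge axis. Folded it is 27 mm above bare bench (base ends 52 mm short of it), with a 35 mm gap to the panel: pinch it from above, fingers closing along the stand's x. It swings up and back over the base on an arc about the hinge.
- stand_panel (a joint): Panel angle: 0 folded, grows as the bar rises; 1.187 with the brace taut (end of travel), 1.178 locked. Spring and weight pull it shut all the way (3.5 N at the bar); let go too early it falls shut. It locks only if lifted past about 1.184, within 1 mm of the bar's end of travel: feel for the pull rising 6 to 10 N above the running pull, then let go; it sinks 1 to 2 mm and stays up.
- brace (a joint): Angle between the two aluminium links (79 and 45 mm) of the brace beside the panel's +y edge: 0 folded, 3.02 straight (dead centre), 3.22 to 3.23 snapped through against its stop = locked. A light spring drives it through once nearly straight. Folded, the brace lies at y 75 to 95 mm of the stand, up to 46 mm above the bench.
- tape: Yellow pocket tape measure, 0.2 to 0.33 kg, standing on the folded panel. Body 34 mm thick (its x), 68 mm long (its y from -26 to +42 mm), 62 mm tall, with a small tongue of blade out to y -42 mm. Origin at its underside, z up. Pinch it across the 34 mm. The bench to the left of the stand (around x 0.48, y 0.26 m) is bare for setting it down.
- tub: Small white plastic tub, 65 x 76 x 56 mm, on the bench right of the stand; origin at its underside. Leave alone.
- pliers: Pliers with red handles, 63 x 173 x 17 mm, on the bench far to the left; origin at its underside. Leave alone.
- roll: Roll of masking tape, 104 mm across, 25 mm tall, lying flat far to the left; origin at its underside. Leave alone.
Not all that is in view belongs to the job. Several things have the shape of the tape; the one meant has the colours described above.

How it is judged:
By the outcome, as a careful person would: the job done as asked, in the order asked, and still so for the second after the job is handed in, with the robot touching nothing.
It also fails if it takes over 58 s, if anything falls off the work surface, if the arm or the gripper's body presses on something with over 40 N, if the wrist force passes 120 N, or if a joint passes its speed limit or range.

## Working session

There is one attempt and no reset: what is moved stays moved. The work goes in short steps, Python scripts to look and compute and a tool call to move; the robot and the scene stay as the last step left them, time stands still between calls to the robot, and variables do not carry over. Pictures are saved under pics/ and viewed, at most 10 in all, crops included, and the job is handed in when it is done.

Besides the shell and the picture viewer there is one more tool, called after ">>>" as name([rows], argument=value, ...), one row to a line, values as JSON. arm_command: Moves the arm, as the interface text tells. Its arguments: {"type":"object","properties":{"steps":{"type":"array"},"fingers":{"type":"number"},"force":{"type":"number"}},"required":["steps"]}

```bash
mkdir -p pics; cat > h.py <<'E'
import numpy as np,cv2
from scipy.spatial.transform import Rotation as R
from plant import arm
def cap(n):
    return arm.capture(n)
def save(img,name): cv2.imwrite('pics/'+name,cv2.cvtColor(img,cv2.COLOR_RGB2BGR))
def ray(c,px):
    p=cv2.undistortPoints(np.array([[px]],float),c['mtx'],np.array(c['dist'],float))[0,0]
    V=c['view'];Rm=V[:3,:3];o=-Rm.T@V[:3,3];return o,Rm.T@np.array([p[0],p[1],1])
def atz(c,px,z):
    o,d=ray(c,px);return o+d*(z-o[2])/d[2]
def proj(c,P):
    V=c['view'];return cv2.projectPoints(np.atleast_2d(np.array(P,float)),cv2.Rodrigues(V[:3,:3])[0],V[:3,3],c['mtx'],np.array(c['dist'],float))[0][:,0]
def rel(pos):
    s=arm.read_state();Rt=R.from_euler('xyz',s['ee_rot']) 
    return Rt.inv().apply(np.array(pos)-s['ee_pos'])/0.03
E
python3 - <<'E'
from h import *
print({k:np.round(v,3) for k,v in arm.read_state().items()})
for n in('scene','top'):
    c=cap(n);save(c['img'],n+'0.png');print(n,np.round(c['view'],3).tolist())
    for l in('tape','stand','stand_grip','brace','tub'):
        print(l,[(round(r['conf'],2),np.round(r['xy']),int(r['region'].sum()),np.round(atz(c,r['xy'],.03),3)) for r in arm.regions_of(l,n)])
E
```

```text
{'t': np.float64(0.0), 'q': array([-1.372,  0.529,  1.434,  0.   ,  1.181, -0.179]), 'joint_vel': array([-0.   ,  0.   ,  0.002, -0.003, -0.   ,  0.   ]), 'tau': array([-2.0000e-03, -4.4236e+01, -1.7802e+01, -0.0000e+00,  8.0000e-03,
       -0.0000e+00]), 'ee_pos': array([ 0.23 , -0.58 ,  0.255]), 'ee_rot': array([-3.139, -0.   ,  0.377]), 'wrist_force': array([ 0.152, -0.203,  0.207]), 'moment': array([0.092, 0.032, 0.04 ]), 'gripper_force': np.float64(0.0), 'opening': np.float64(0.085)}
scene [[-0.679, -0.734, -0.02, 0.341], [-0.499, 0.482, -0.721, 0.276], [0.539, -0.479, -0.693, 1.19], [0.0, 0.0, 0.0, 1.0]]
tape [(0.72, array([322., 243.]), 604, array([ 0.481, -0.003,  0.03 ]))]
stand [(0.73, array([323., 259.]), 2331, array([0.435, 0.037, 0.03 ]))]
stand_grip [(0.66, array([319., 259.]), 2058, array([0.44 , 0.044, 0.03 ]))]
brace [(0.41, array([354., 261.]), 3, array([ 0.37 , -0.017,  0.03 ]))]
tub [(0.21, array([322., 243.]), 637, array([ 0.479, -0.003,  0.03 ]))]
top [[-0.017, -1.0, -0.01, 0.014], [-0.993, 0.018, -0.119, 0.504], [0.119, 0.008, -0.993, 1.511], [0.0, 0.0, 0.0, 1.0]]
tape [(0.93, array([411., 270.]), 463, array([ 0.384, -0.248,  0.03 ])), (0.72, array([309., 242.]), 407, array([0.465, 0.022, 0.03 ]))]
stand [(0.67, array([315., 252.]), 3682, array([0.437, 0.007, 0.03 ]))]
stand_grip [(0.73, array([304., 247.]), 2914, array([0.45 , 0.035, 0.03 ])), (0.46, array([173., 214.]), 711, array([0.547, 0.386, 0.03 ])), (0.45, array([311., 245.]), 404, array([0.455, 0.017, 0.03 ]))]
brace []
tub [(0.82, array([463., 199.]), 719, array([ 0.574, -0.395,  0.03 ]))]
```

View pics/scene0.png

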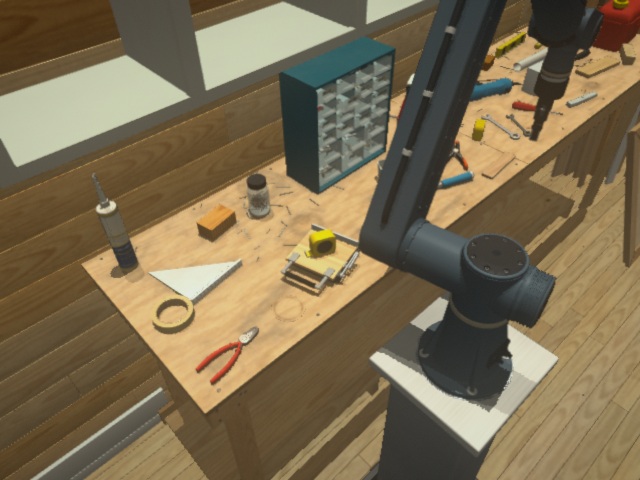

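View pics/top0.png

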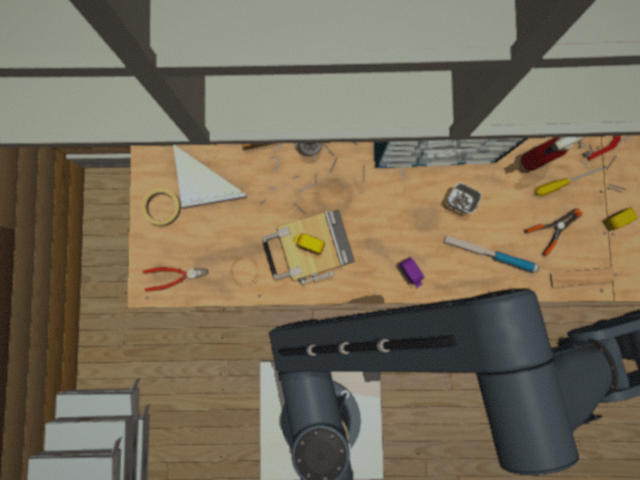

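Tape candidates in the top view are the purple one at (411,270), the yellow one on the panel at (311,244), and a yellow one far right at (622,218). The one at (311,244) fits, because it is yellow and stands on the folded panel. I'll confirm that in an enlarged crop.

```bash
python3 - <<'E'
from h import *
o=[]
c=cap('top');save(cv2.resize(c['img'][195:300,250:370],None,fx=5,fy=5,interpolation=cv2.INTER_CUBIC),'ct.png')
c=cap('scene');save(cv2.resize(c['img'][210:310,265:385],None,fx=5,fy=5,interpolation=cv2.INTER_CUBIC),'cs.png')
E
```

```text
(no output)
```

View pics/ct.png

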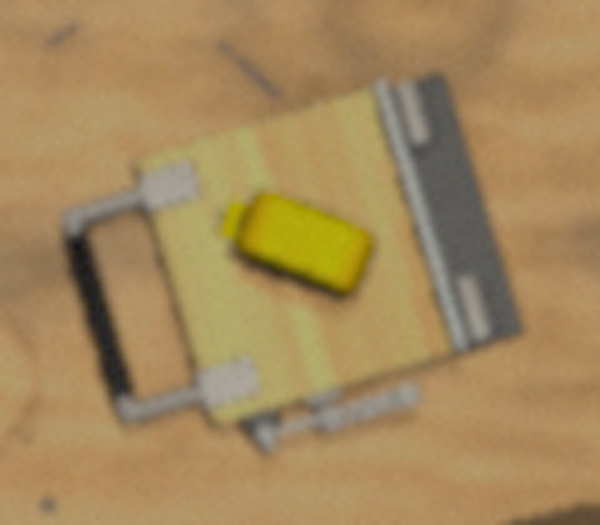

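View pics/cs.png

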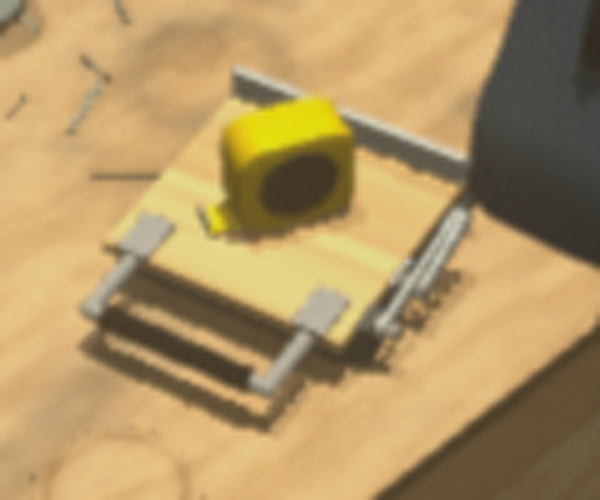

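The crop confirms it: yellow body at about (305,245) in crop px, on the plywood panel, with its tongue towards the lifting bar. The bar's sleeve runs (75,232)-(125,395), the brace is at (340,410), and the base's hinge edge runs (440,75)-(522,330).

```bash
cat >> h.py <<'E'
def cr(u,v,x0,y0,f=5): return [x0+(u+.5)/f-.5,y0+(v+.5)/f-.5]
E
python3 - <<'E'
from h import *
from scipy.optimize import least_squares as ls
ct=cap('top');cs=cap('scene')
def fit(mod,top,sc,x0):
    def f(p):
        r=[]
        Rz=R.from_euler('z',p[2])
        for c,L,o in((ct,top,(250,195)),(cs,sc,(265,210))):
            for m,u in L: r+=list(proj(c,Rz.apply(np.array(m)/1e3)+[p[0],p[1],0])[0]-cr(*u,*o))
        return r
    s=ls(f,x0);print(mod,np.round(s.x,4),'deg',np.degrees(s.x[2]).round(1),'rms px',np.sqrt(np.mean(s.fun**2)).round(2),np.round(s.fun,1));return s.x
p=fit('stand',[([65,-75,32],(138,160)),([65,75,32],(213,425)),([-110,-75,10],(442,72)),([-110,75,10],(524,330)),([107,-46,27],(78,232)),([107,46,27],(125,392))],
 [([65,-75,32],(105,247)),([65,75,32],(345,350)),([107,-46,27],(103,312)),([107,46,27],(255,382))],[.45,.03,1.4])
Rz=R.from_euler('z',p[2])
for m in([107,0,27],[-85,0,27]):print(m,Rz.apply(np.array(m)/1e3)+[p[0],p[1],0])
fit('tape',[([17,-26,94],(262,193)),([17,42,94],(374,236)),([-17,42,94],(348,298)),([-17,-26,94],(238,262)),([0,-42,35],(229,220))],
 [([-17,-26,35],(233,230)),([-17,42,35],(350,212))],[.46,.02,-1.9])
E
```

```text
stand [0.4533 0.025  1.8502] deg 106.0 rms px 0.68 [-0.8 -0.2  0.2  0.4  0.3 -0.2  0.4  0.6 -0.5  0.4 -0.2  1.2 -0.5 -1.6
 -0.6 -1.4  0.4  0.5 -0.4 -0.2]
[107, 0, 27] [0.42378291 0.12784105 0.027     ]
[-85, 0, 27] [ 0.47672719 -0.05671491  0.027     ]
tape [ 0.4522  0.025  -3.5853] deg -205.4 rms px 7.85 [ -6.8  12.9  -5.1  15.2   5.5  -9.2   3.5 -12.9  -2.    1.2  -0.8  -5.7
  -0.7  -7.7]
```

```bash
python3 - <<'E'
from h import *
from scipy.optimize import least_squares as ls
ct=cap('top');cs=cap('scene')
def fit(mod,top,sc,x0):
    def f(p):
        r=[]
        Rz=R.from_euler('z',p[2])
        for c,L,o in((ct,top,(250,195)),(cs,sc,(265,210))):
            for m,u in L: r+=list(proj(c,Rz.apply(np.array(m)/1e3)+[p[0],p[1],0])[0]-cr(*u,*o))
        return r
    s=ls(f,x0);print(mod,np.round(s.x,4),'deg',np.degrees(s.x[2]).round(1),'rms px',np.sqrt(np.mean(s.fun**2)).round(2),np.round(s.fun,1));return s.x
p=fit('tape',[([-17,-26,94],(262,193)),([-17,42,94],(374,236)),([17,42,94],(348,298)),([17,-26,94],(238,262)),([0,-42,35],(229,220))],
 [([17,-26,35],(233,230)),([17,42,35],(350,212))],[.46,.02,3.])
g=R.from_euler('z',p[2]).apply([0,.008,0])[:2]+p[:2]
print('grasp',g, 'yaw of tape x',np.degrees(p[2]))
for n in (90,-90): print('tool z-turn',)
s=arm.read_state();print(rel([g[0],g[1],.20]),rel([.35,-.45,.3]),np.degrees(s['ee_rot']))
E
```

```text
tape [0.4576 0.0237 2.7184] deg 155.8 rms px 1.46 [-1.1 -1.   0.8  0.7  0.8  0.5 -1.5 -2.8 -1.7 -0.6  2.1  1.6  2.3 -0.9]
grasp [0.4543501  0.01639615] yaw of tape x 155.75254419853877
tool z-turn
tool z-turn
[ 14.28225801 -15.76848031   1.87708052] [ 5.32779413 -2.5922237  -1.4558813 ] [ 1.79997508e+02 -1.28967307e-03  2.15886963e+01]
```

>>> arm_command([
  [14.3,-15.8,0,0,0,-8.84],
  [14.3,-15.8,0,0,0,-8.84],
  [14.3,-15.8,0,0,0,-8.84],
  [14.3,-15.8,0,0,0,-8.84],
  [14.3,-15.8,0,0,0,-8.84],
  [14.3,-15.8,0,0,0,-8.84],
  [14.3,-15.8,0,0,0,-8.84],
  [14.3,-15.8,0,0,0,-8.84],
], fingers=0)

```text
t: 1.57
ee_pos: [0.3474, -0.2673, 0.2566]
ee_rot: [3.141, 0.0, 1.148]
wrist_force: [1.1, -0.6, -1.0]
opening: 0.0853
gripper_force: 0.0
```

```bash
python3 - <<'E'
from h import *
s=arm.read_state();print(s['t'],s['ee_pos'],np.degrees(s['ee_rot']),rel([.4543,.0164,.19]),np.abs(s['wrist_force']).max())
E
```

```text
1.5667 [ 0.34737488 -0.26728119  0.25658969] [1.79953436e+02 1.45561839e-02 6.57986410e+01] [10.0866283  -0.62733759  2.2165848 ] 1.1145589223898686
```

>>> arm_command([
  [10.1,-0.63,2.2,0,0,0],
  [10.1,-0.63,2.2,0,0,0],
  [10.1,-0.63,2.2,0,0,0],
  [10.1,-0.63,2.2,0,0,0],
  [10.1,-0.63,2.2,0,0,0],
  [10.1,-0.63,2.2,0,0,0],
  [10.1,-0.63,2.2,0,0,0],
  [10.1,-0.63,2.2,0,0,0],
])

```text
t: 2.23
ee_pos: [0.4547, 0.0188, 0.1897]
ee_rot: [-3.141, -0.001, 1.151]
wrist_force: [0.2, -0.8, 0.1]
opening: 0.0854
gripper_force: 0.0
```

```bash
python3 - <<'E'
from h import *
s=arm.read_state();print(s['t'],s['ee_pos'],np.degrees(s['ee_rot']),rel([.4543,.0164,.19]))
a=cap('scene')['img'][160:310,240:400];b=cap('top')['img'][195:345,250:410]
save(np.hstack([cv2.resize(i,(400,375) if 1 else 0,interpolation=cv2.INTER_CUBIC) for i in(a,b)]),'near.png')
E
```

```text
2.2333 [0.45474278 0.01884417 0.18972056] [-1.79985240e+02 -6.02897372e-02  6.59656385e+01] [-0.08041009  0.01970015 -0.00940438]
```

View pics/near.png

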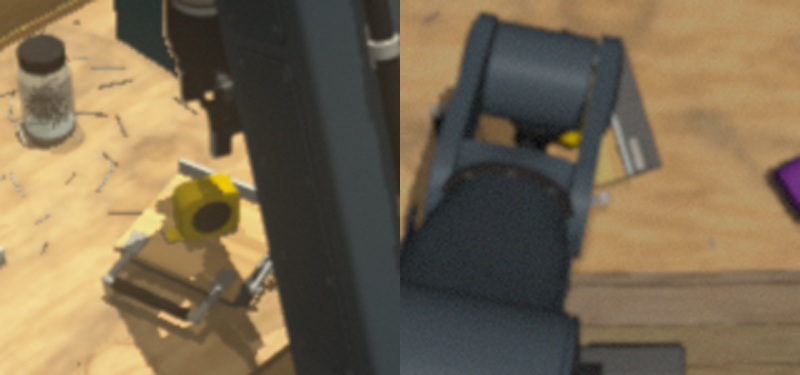

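The gripper hovers over the tape; both views are partly hidden by the arm, but the opening leaves plenty of margin. Descending and pinching.

>>> arm_command([
  [0,0,1.2,0,0,0],
  [0,0,2.3,0,0,0],
  [0,0,3.2,0,0,0],
  [0,0,3.7,0,0,0],
  [0,0,3.9,0,0,0],
  [0,0,3.9,0,0,0],
])

```text
t: 2.83
ee_pos: [0.4536, 0.0142, 0.0724]
ee_rot: [-3.139, 0.001, 1.147]
wrist_force: [0.4, -0.6, 0.3]
opening: 0.0855
gripper_force: 0.0
```

>>> arm_command([
  [0,0,0,0,0,0],
  [0,0,0,0,0,0],
  [0,0,0,0,0,0],
  [0,0,0,0,0,0],
  [0,0,0,0,0,0],
  [0,0,0,0,0,0],
  [0,0,0,0,0,0],
  [0,0,0,0,0,0],
], fingers=1, force=40)

```text
t: 3.5
ee_pos: [0.4547, 0.0149, 0.0743]
ee_rot: [3.139, -0.0, 1.148]
wrist_force: [0.0, -0.4, 7.3]
opening: 0.0338
gripper_force: 41.9
```

>>> arm_command([
  [0,0,-0.4,0,0,0],
  [0,0,-1,0,0,0],
  [0,0,-1.7,0,0,0],
  [0,0,-2.3,0,0,0],
  [0,0,-2.6,0,0,0],
  [0,0,-2.7,0,0,0],
])

```text
t: 4.0
ee_pos: [0.4546, 0.0151, 0.1556]
ee_rot: [3.139, -0.001, 1.149]
wrist_force: [0.2, -0.3, -2.4]
opening: 0.034
gripper_force: 41.3
```

>>> arm_command([
  [0.5,-0.17,0,0,0,0],
  [1.5,-0.5,0,0,0,0],
  [2.7,-0.9,0,0,0,0],
  [3.9,-1.3,0,0,0,0],
  [5.1,-1.7,0,0,0,0],
  [6.3,-2.1,0,0,0,0],
  [7.3,-2.42,0,0,0,0],
  [7.8,-2.58,0,0,0,0],
])

```text
t: 4.67
ee_pos: [0.479, 0.2638, 0.1531]
ee_rot: [-3.141, -0.001, 1.151]
wrist_force: [0.4, -0.3, -2.9]
opening: 0.0337
gripper_force: 41.2
```

>>> arm_command([
  [0,0,0,0,0,0],
  [0,0,0,0,0,0],
])

```text
t: 4.83
ee_pos: [0.4783, 0.2607, 0.153]
ee_rot: [-3.14, 0.002, 1.151]
wrist_force: [-0.8, 0.3, -3.1]
opening: 0.0334
gripper_force: 41.2
```

```bash
python3 - <<'E'
from h import *
s=arm.read_state();print(s['t'],s['ee_pos'],np.degrees(s['ee_rot']),s['wrist_force'])
a=cap('scene')['img'][130:355,120:420]
save(cv2.resize(a,(800,600),interpolation=cv2.INTER_CUBIC),'carry.png')
E
```

```text
4.8333 [0.47830621 0.26072431 0.15300299] [-1.79894640e+02  1.20242418e-01  6.59319488e+01] [-0.79049367  0.29700505 -3.08054896]
```

View pics/carry.png

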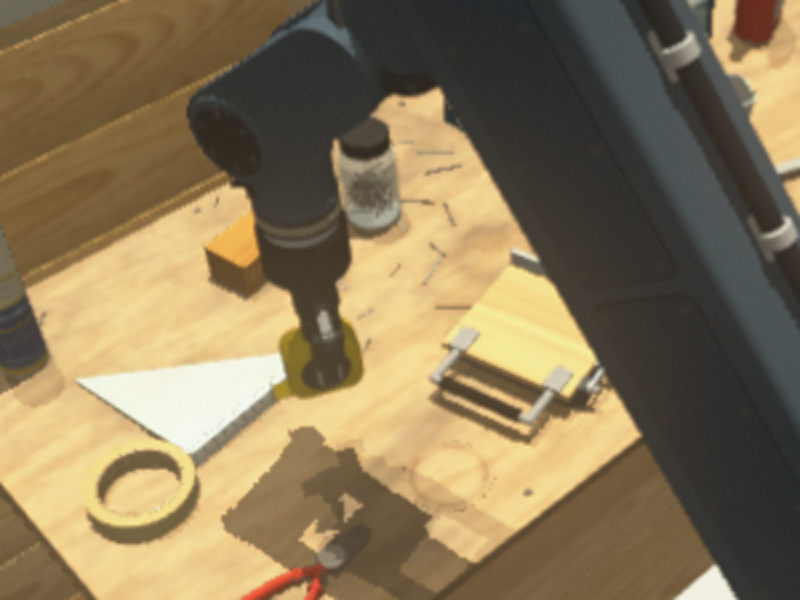

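The tape hangs upright in the gripper, at about (320,360) in the crop. The spot below is bare: set square behind, pliers' tip in front. Lowering, with a slow end to feel for contact.

>>> arm_command([
  [0,0,0.6,0,0,0],
  [0,0,1.5,0,0,0],
  [0,0,2.4,0,0,0],
  [0,0,3,0,0,0],
  [0,0,3.3,0,0,0],
  [0,0,3.5,0,0,0],
  [0,0,3.5,0,0,0],
])

```text
t: 5.47
ee_pos: [0.4791, 0.2592, 0.0484]
ee_rot: [-3.14, 0.002, 1.147]
wrist_force: [0.1, -1.0, -3.1]
opening: 0.0337
gripper_force: 41.2
```

>>> arm_command([
  [0,0,0.05,0,0,0],
  [0,0,0.1,0,0,0],
  [0,0,0.15,0,0,0],
  [0,0,0.15,0,0,0],
])

```text
t: 5.8
ee_pos: [0.4798, 0.2604, 0.0454]
ee_rot: [3.141, -0.001, 1.148]
wrist_force: [0.7, 0.1, -3.0]
opening: 0.0339
gripper_force: 41.2
```

>>> arm_command([
  [0,0,0.03,0,0,0],
  [0,0,0.06,0,0,0],
  [0,0,0.08,0,0,0],
  [0,0,0.08,0,0,0],
])

```text
t: 6.13
ee_pos: [0.4795, 0.2603, 0.0427]
ee_rot: [3.141, -0.0, 1.148]
wrist_force: [-0.9, -0.3, 0.7]
opening: 0.0337
gripper_force: 41.7
```

Contact felt: the load has gone from -3.0 to +0.7 N. Releasing.

>>> arm_command([
  [0,0,0,0,0,0],
  [0,0,0,0,0,0],
  [0,0,0,0,0,0],
  [0,0,0,0,0,0],
  [0,0,0,0,0,0],
  [0,0,0,0,0,0],
], fingers=0.2)

```text
t: 6.63
ee_pos: [0.4795, 0.2603, 0.0425]
ee_rot: [3.142, -0.0, 1.148]
wrist_force: [-0.1, -0.4, -1.0]
opening: 0.0685
gripper_force: 0.0
```

>>> arm_command([
  [0,0,-0.6,0,0,0],
  [0,0,-1.6,0,0,0],
  [0,0,-2.6,0,0,0],
  [0,0,-3.6,0,0,0],
  [0,0,-4.2,0,0,0],
  [0,0,-4.2,0,0,0],
])

```text
t: 7.13
ee_pos: [0.4819, 0.2611, 0.1726]
ee_rot: [3.135, -0.006, 1.148]
wrist_force: [0.6, 0.4, -0.1]
opening: 0.0683
gripper_force: 0.0
```

```bash
python3 - <<'E'
from h import *
s=arm.read_state();print(s['t'],s['ee_pos'],np.degrees(s['ee_rot']),s['q'],rel([.4238,.1278,.12]))
c=cap('scene')
a=c['img'][130:355,120:420];save(cv2.resize(a,(800,600),interpolation=cv2.INTER_CUBIC),'placed.png')
E
```

```text
7.1333 [0.48188378 0.26111594 0.17257787] [179.61542625  -0.33678867  65.80123547] [2.92621549e-01 5.37945957e-01 1.71227626e+00 4.93522319e-05
 8.82448456e-01 7.14958211e-01] [-4.8572203   0.0439854   1.72440849]
```

View pics/placed.png

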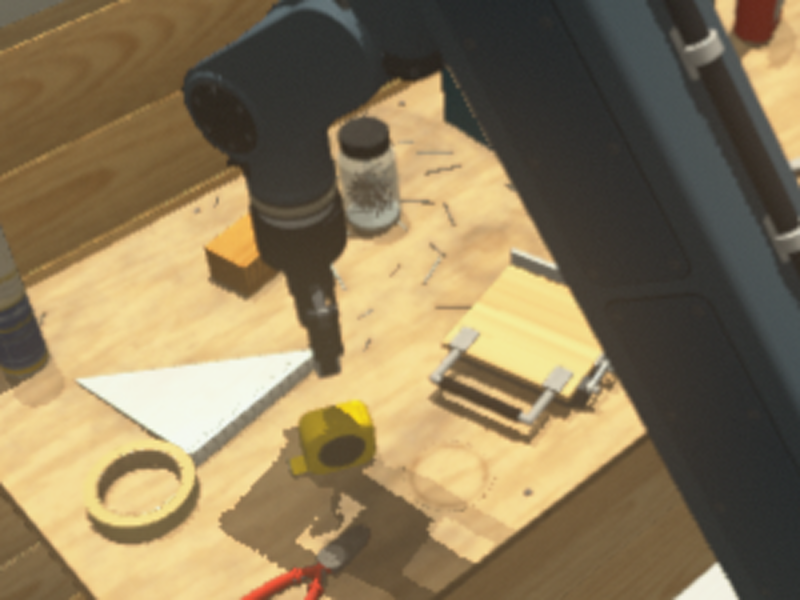

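The tape stands upright on the bench at (338,440) in the crop, and the stand has not moved. Going to the bar with a yaw of 16° and the fingers opened to about 35 mm.

>>> arm_command([
  [-0.8,0,0,0,0,1.3],
  [-1.9,0,0,0,0,2.6],
  [-3.1,0,0,0,0,4],
  [-4.1,0.04,0.3,0,0,5.4],
  [-4.7,0.04,0.6,0,0,6.8],
  [-4.86,0.04,1,0,0,8.2],
  [-4.86,0.04,1.4,0,0,9.6],
  [-4.86,0.04,1.7,0,0,9.96],
], fingers=0.59)

```text
t: 7.85
ee_pos: [0.4192, 0.126, 0.1156]
ee_rot: [-3.141, 0.004, 0.273]
wrist_force: [0.0, -0.0, 0.0]
opening: 0.0352
gripper_force: 0.0
```

>>> arm_command([
  [0,0,0,0,0,0],
  [0,0,0,0,0,0],
  [0,0,0,0,0,0],
])

```text
t: 8.1
ee_pos: [0.4205, 0.1268, 0.1171]
ee_rot: [-3.141, 0.001, 0.28]
wrist_force: [0.1, 1.2, 0.4]
opening: 0.0349
gripper_force: 0.0
```

```bash
python3 - <<'E'
from h import *
s=arm.read_state();print(s['t'],s['ee_pos'],np.degrees(s['ee_rot']),s['opening'],rel([.4238,.1278,.035]))
c=cap('scene')
a=c['img'][190:310,230:390];save(cv2.resize(a,(800,600),interpolation=cv2.INTER_CUBIC),'bar.png')
Rt=R.from_euler('xyz',s['ee_rot'])
print(proj(c,[s['ee_pos']+Rt.apply([0,0,.025]),[.4238,.1278,.027]]))
E
```

```text
8.1 [0.42046974 0.12684164 0.11709081] [-1.79984146e+02  6.05799912e-02  1.60499973e+01] 0.03489238353982462 [1.18406755e-01 7.48315292e-04 2.73623651e+00]
[[300.29573929 262.41048844]
 [300.19445355 279.03399667]]
```

View pics/bar.png

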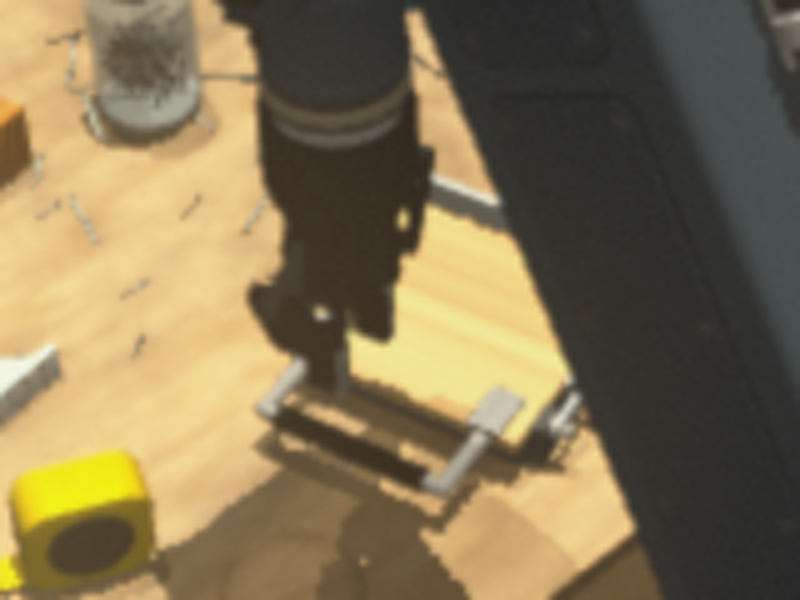

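The sleeve's middle in the crop, at about (352,447), matches the prediction of (351,445), and the fingertips straddle the predicted centre. Descending.

>>> arm_command([
  [0.05,0,0.6,0,0,0],
  [0.1,0,1.2,0,0,0],
  [0.1,0,1.7,0,0,0],
  [0.1,0,2.1,0,0,0],
  [0.1,0,2.4,0,0,0],
  [0.1,0,2.6,0,0,0],
  [0.1,0,2.72,0,0,0],
  [0.1,0,2.72,0,0,0],
])

```text
t: 8.82
ee_pos: [0.4236, 0.1277, 0.0356]
ee_rot: [-3.142, 0.0, 0.279]
wrist_force: [0.2, -1.0, 0.9]
opening: 0.0349
gripper_force: 0.0
```

>>> arm_command([
  [0,0,0,0,0,0],
  [0,0,0,0,0,0],
  [0,0,0,0,0,0],
  [0,0,0,0,0,0],
  [0,0,0,0,0,0],
  [0,0,0,0,0,0],
], fingers=1, force=60)

```text
t: 9.32
ee_pos: [0.4234, 0.1289, 0.0365]
ee_rot: [-3.141, -0.001, 0.278]
wrist_force: [-0.5, 10.0, -0.1]
opening: 0.0118
gripper_force: 58.4
```

```bash
python3 - <<'E'
from h import *
s=arm.read_state();print(s['t'],s['ee_pos'],np.degrees(s['ee_rot']),s['opening'],s['wrist_force'])
for L in(.191,.192):
 for a in np.radians([0,5,15,25,35,45,55,62,66,67,67.5,68,68.5,69]):
  print(np.degrees(a).round(1),'back',round(L*(1-np.cos(a))/.03,3),'up',round(L*np.sin(a)/.03,3))
E
```

```text
9.3167 [0.42342556 0.12892179 0.03649484] [-1.79937464e+02 -6.43238346e-02  1.59192598e+01] 0.01175033085451181 [-0.4910013   9.98453879 -0.05095749]
0.0 back 0.0 up 0.0
5.0 back 0.024 up 0.555
15.0 back 0.217 up 1.648
25.0 back 0.597 up 2.691
35.0 back 1.151 up 3.652
45.0 back 1.865 up 4.502
55.0 back 2.715 up 5.215
62.0 back 3.378 up 5.621
66.0 back 3.777 up 5.816
67.0 back 3.879 up 5.861
67.5 back 3.93 up 5.882
68.0 back 3.982 up 5.903
68.5 back 4.033 up 5.924
69.0 back 4.085 up 5.944
0.0 back 0.0 up 0.0
5.0 back 0.024 up 0.558
15.0 back 0.218 up 1.656
25.0 back 0.6 up 2.705
35.0 back 1.157 up 3.671
45.0 back 1.875 up 4.525
55.0 back 2.729 up 5.243
62.0 back 3.395 up 5.651
66.0 back 3.797 up 5.847
67.0 back 3.899 up 5.891
67.5 back 3.951 up 5.913
68.0 back 4.003 up 5.934
68.5 back 4.054 up 5.955
69.0 back 4.106 up 5.975
```

>>> arm_command([
  [0,-0.036,-0.223,0,0,0],
  [0,-0.016,-0.558,0,0,0],
  [0,0.039,-1.001,0,0,0],
  [0,0.124,-1.44,0,0,0],
  [0,0.24,-1.871,0,0,0],
  [0,0.346,-2.189,0,0,0],
  [0,0.346,-2.189,0,0,0],
  [0,0.346,-2.189,0,0,0],
])

```text
t: 9.98
ee_pos: [0.4265, 0.118, 0.1021]
ee_rot: [-3.141, -0.002, 0.278]
wrist_force: [-0.0, 4.9, -2.2]
opening: 0.0116
gripper_force: 59.0
```

```bash
cat >> h.py <<'E'
def st():
    s=arm.read_state();Rt=R.from_euler('xyz',s['ee_rot'])
    d=np.array([np.cos(1.8502),np.sin(1.8502),0])
    f=s['wrist_force'];v=s['ee_pos']-[.4767,-.0567,.0365]
    a=np.arctan2(v[2],v@d);er=np.cos(a)*d+[0,0,np.sin(a)];et=-np.sin(a)*d+[0,0,np.cos(a)]
    print('t',s['t'].round(2),'pos',s['ee_pos'].round(4),'ang',np.degrees(a).round(1),'r',np.hypot(v[2],v@d).round(4),'Ftool',Rt.inv().apply(f).round(1),'Frad',(f@er).round(1),'Ftan',(f@et).round(1),'open',s['opening'].round(4),np.degrees(s['ee_rot']).round(1))
E
python3 -c "
from h import *
st()"
```

```text
Traceback (most recent call last):
  File "h.py", line 23, in st
    print('t',s['t'].round(2),'pos',s['ee_pos'].round(4),'ang',np.degrees(a).round(1),'r',np.hypot(v[2],v@d).round(4),'Ftool',Rt.inv().apply(f).round(1),'Frad',(f@er).round(1),'Ftan',(f@et).round(1),'open',s['opening'].round(4),np.degrees(s['ee_rot']).round(1))
              ^^^^^^^^^^^^
AttributeError: 'float' object has no attribute 'round'
```

>>> arm_command([
  [0,0.15,-0.42,0,0,0],
  [0,0.343,-0.826,0,0,0],
  [0,0.566,-1.212,0,0,0],
  [0,0.816,-1.583,0,0,0],
  [0,1.091,-1.935,0,0,0],
  [0,1.39,-2.267,0,0,0],
  [0,1.548,-2.425,0,0,0],
  [0,1.548,-2.425,0,0,0],
])

```text
t: 10.65
ee_pos: [0.4394, 0.073, 0.1746]
ee_rot: [-3.141, -0.001, 0.277]
wrist_force: [-0.5, 5.6, 0.7]
opening: 0.0121
gripper_force: 59.2
```

```bash
sed -i "s/s\['t'\].round(2)/round(s['t'],2)/" h.py
python3 -c "
from h import *
st()"
```

```text
Traceback (most recent call last):
  File "h.py", line 23, in st
    print('t',round(s['t'],2),'pos',s['ee_pos'].round(4),'ang',np.degrees(a).round(1),'r',np.hypot(v[2],v@d).round(4),'Ftool',Rt.inv().apply(f).round(1),'Frad',(f@er).round(1),'Ftan',(f@et).round(1),'open',s['opening'].round(4),np.degrees(s['ee_rot']).round(1))
                                                                                                                                                                                                              ^^^^^^^^^^^^^^^^^^
AttributeError: 'float' object has no attribute 'round'
```

>>> arm_command([
  [0,0.32,-0.31,0,0,0],
  [0,0.672,-0.59,0,0,0],
  [0,1.043,-0.84,0,0,0],
  [0,1.331,-1.01,0,0,0],
  [0,1.528,-1.114,0,0,0],
  [0,1.528,-1.114,0,0,0],
  [0,1.528,-1.114,0,0,0],
])

```text
t: 11.23
ee_pos: [0.452, 0.0289, 0.2076]
ee_rot: [-3.141, -0.001, 0.278]
wrist_force: [1.3, 4.2, 0.0]
opening: 0.0115
gripper_force: 59.2
```

```bash
sed -i "s/(f@er).round(1)/round(float(f@er),1)/;s/(f@et).round(1)/round(float(f@et),1)/;s/s\['opening'\].round(4)/s['opening']/" h.py
sed -i "s/s\['ee_rot'\]).round/np.array(s['ee_rot'])).round/" h.py
python3 -c "
from h import *
st()"
```

```text
t 11.23 pos [0.452  0.0289 0.2076] ang 62.5 r 0.1929 Ftool [ 2.4 -3.7 -0. ] Frad 1.7 Ftan -3.2 open 0.011465721811059803 [-180.    -0.    15.9]
```

>>> arm_command([
  [0,0.1,-0.05,0,0,0],
  [0,0.2,-0.098,0,0,0],
  [0,0.3,-0.144,0,0,0],
  [0,0.354,-0.167,0,0,0],
  [0,0.354,-0.167,0,0,0],
  [0,0.354,-0.167,0,0,0],
])

```text
t: 11.73
ee_pos: [0.455, 0.0186, 0.2127]
ee_rot: [3.141, -0.0, 0.279]
wrist_force: [1.6, 3.8, -1.1]
opening: 0.012
gripper_force: 59.2
```

```bash
python3 -c "
from h import *
st()"
```

```text
t 11.73 pos [0.455  0.0186 0.2127] ang 66.0 r 0.1929 Ftool [ 2.6 -3.2  1.1] Frad 0.3 Ftan -3.4 open 0.011986317240480543 [180.  -0.  16.]
```

>>> arm_command([
  [0,0.046,-0.019,0,0,0],
  [0,0.092,-0.039,0,0,0],
  [0,0.138,-0.058,0,0,0],
  [0,0.138,-0.058,0,0,0],
])

```text
t: 12.07
ee_pos: [0.4563, 0.0141, 0.2147]
ee_rot: [3.14, -0.0, 0.279]
wrist_force: [1.3, 1.2, 2.6]
opening: 0.0122
gripper_force: 59.5
```

```bash
python3 -c "
from h import *
st()"
```

```text
t 12.07 pos [0.4563 0.0141 0.2147] ang 67.5 r 0.1928 Ftool [ 1.6 -0.8 -2.6] Frad 2.7 Ftan 0.3 open 0.012187109459808929 [179.9  -0.   16. ]
```

>>> arm_command([
  [0,0.028,-0.012,0,0,0],
  [0,0.046,-0.019,0,0,0],
  [0,0.046,-0.019,0,0,0],
])

```text
t: 12.32
ee_pos: [0.4562, 0.0142, 0.2146]
ee_rot: [-3.139, -0.0, 0.278]
wrist_force: [2.7, 5.6, -1.4]
opening: 0.0115
gripper_force: 59.1
```

```bash
python3 -c "
from h import *
st()"
```

```text
t 12.32 pos [0.4562 0.0142 0.2146] ang 67.5 r 0.1928 Ftool [ 4.1 -4.6  1.5] Frad 0.4 Ftan -4.8 open 0.011453914073116517 [-179.9   -0.    15.9]
```

>>> arm_command([
  [0,0.028,-0.012,0,0,0],
  [0,0.046,-0.019,0,0,0],
  [0,0.046,-0.019,0,0,0],
  [0,0.046,-0.019,0,0,0],
])

```text
t: 12.65
ee_pos: [0.4564, 0.0135, 0.2149]
ee_rot: [-3.138, -0.0, 0.278]
wrist_force: [3.7, 8.2, -3.5]
opening: 0.0117
gripper_force: 59.0
```

```bash
python3 -c "
from h import *
st()"
```

```text
t 12.65 pos [0.4564 0.0135 0.2149] ang 67.7 r 0.1928 Ftool [ 5.8 -6.8  3.5] Frad -0.7 Ftan -7.6 open 0.011663147763127912 [-179.8   -0.    15.9]
```

>>> arm_command([
  [0,0.028,-0.012,0,0,0],
  [0,0.056,-0.023,0,0,0],
  [0,0.074,-0.031,0,0,0],
  [0,0.074,-0.031,0,0,0],
  [0,0.074,-0.031,0,0,0],
])

```text
t: 13.07
ee_pos: [0.4565, 0.0128, 0.2152]
ee_rot: [-3.135, 0.0, 0.277]
wrist_force: [5.0, 13.1, -7.2]
opening: 0.0117
gripper_force: 58.7
```

```bash
python3 - <<'E'
from h import *
st()
c=cap('scene');a=c['img'][170:290,250:410];save(cv2.resize(a,(800,600),interpolation=cv2.INTER_CUBIC),'up.png')
E
```

```text
t 13.07 pos [0.4565 0.0128 0.2152] ang 68.0 r 0.1928 Ftool [  8.4 -11.2   7.2] Frad -2.4 Ftan -13.1 open 0.0116891351080331 [-179.6    0.    15.9]
```

View pics/up.png

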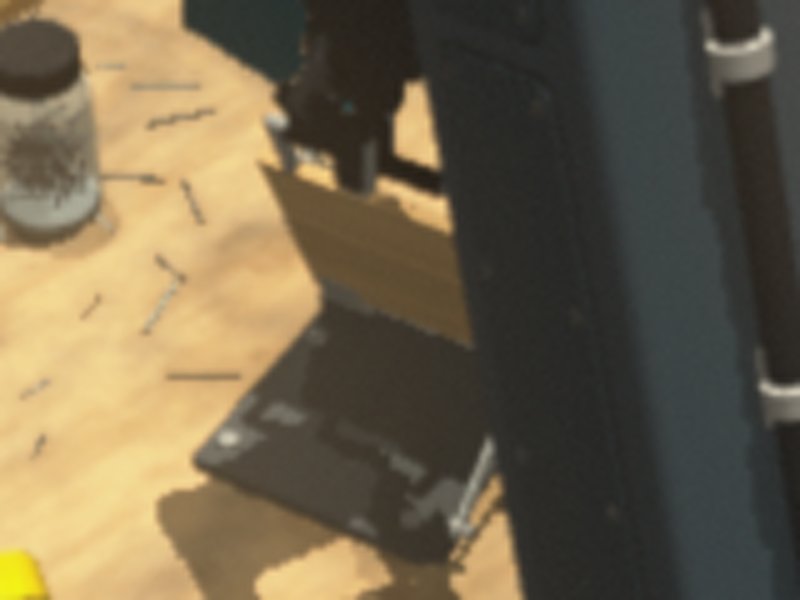

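The panel is up, with its edge at (265,165)-(470,240) in the crop and the brace extended. The pull rose about 10 N above the running pull at 68.0°. Before letting go I'll ease back gently to test the lock.

>>> arm_command([
  [0,-0.04,0.016,0,0,0],
  [0,-0.08,0.032,0,0,0],
  [0,-0.12,0.048,0,0,0],
  [0,-0.15,0.06,0,0,0],
  [0,-0.15,0.06,0,0,0],
])

```text
t: 13.53
ee_pos: [0.4561, 0.0147, 0.2145]
ee_rot: [-3.141, -0.0, 0.279]
wrist_force: [2.3, 4.5, -1.7]
opening: 0.0121
gripper_force: 59.3
```

```bash
python3 -c "
from h import *
st()"
```

```text
t 13.53 pos [0.4561 0.0147 0.2145] ang 67.3 r 0.1929 Ftool [ 3.5 -3.7  1.7] Frad -0.1 Ftan -4.0 open 0.012065538120589385 [-180.   -0.   16.]
```

>>> arm_command([
  [0,-0.03,0.012,0,0,0],
  [0,-0.06,0.024,0,0,0],
  [0,-0.06,0.024,0,0,0],
])

```text
t: 13.78
ee_pos: [0.456, 0.0152, 0.2143]
ee_rot: [3.14, -0.0, 0.28]
wrist_force: [1.6, -1.0, 0.8]
opening: 0.012
gripper_force: 59.6
```

```bash
python3 -c "
from h import *
st()"
```

```text
t 13.78 pos [0.456  0.0152 0.2143] ang 67.2 r 0.1929 Ftool [ 1.3  1.4 -0.8] Frad 0.2 Ftan 1.6 open 0.011981163074822079 [179.9  -0.   16. ]
```

The force has reversed to +1.6 N and the bar has stopped sinking, so the brace is locked. Releasing and retreating straight up.

>>> arm_command([
  [0,0,0,0,0,0],
  [0,0,0,0,0,0],
  [0,0,0,0,0,0],
  [0,0,0,0,0,0],
  [0,0,0,0,0,0],
  [0,0,0,0,0,0],
], fingers=0.5)

```text
t: 14.28
ee_pos: [0.4554, 0.016, 0.2139]
ee_rot: [-3.141, 0.001, 0.279]
wrist_force: [-0.7, -0.1, -0.1]
opening: 0.0427
gripper_force: 0.0
```

>>> arm_command([
  [0,0,-0.3,0,0,0],
  [0,0,-0.8,0,0,0],
  [0,0,-1.4,0,0,0],
  [0,0,-2,0,0,0],
  [0,0,-2.6,0,0,0],
  [0,0,-3.2,0,0,0],
  [0,0,-3.6,0,0,0],
  [0,0,-3.6,0,0,0],
])

```text
t: 14.95
ee_pos: [0.4571, 0.0157, 0.3251]
ee_rot: [3.138, -0.006, 0.279]
wrist_force: [-0.3, -0.2, 0.3]
opening: 0.0426
gripper_force: 0.0
```

```bash
python3 - <<'E'
from h import *
st()
c=cap('scene');a=c['img'][140:350,130:410];save(cv2.resize(a,(800,600),interpolation=cv2.INTER_CUBIC),'end.png')
E
```

```text
t 14.95 pos [0.4571 0.0157 0.3251] ang 75.4 r 0.2982 Ftool [-0.3  0.1 -0.3] Frad 0.2 Ftan 0.1 open 0.04264910723550998 [179.8  -0.3  16. ]
```

View pics/end.png

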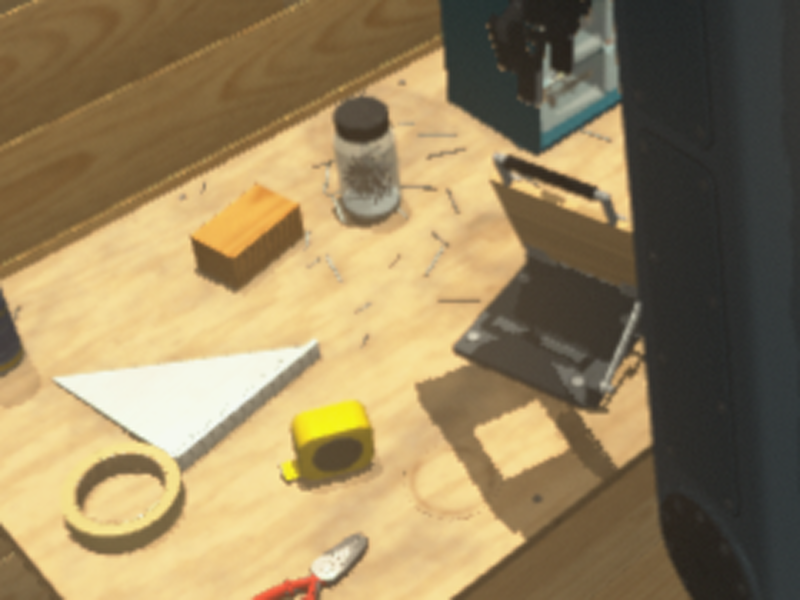

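The panel stays up by itself, with its bar at (555,180) and the gripper well clear. The tape stands upright at (333,440), and the roll and pliers haven't moved. Handing in.

```bash
python3 -c "
from h import *
print(arm.hand_in())"
```

```text
the job is handed in; nothing more can be done
None
```

I handed the job in at about 15 s: the tape measure stands upright on the bench, the panel is locked up and stays up on its own, and the tub, pliers and roll were not touched.

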